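# Clamp the bench pin with its quick-thread knob

### The arm

A 6-joint arm with a two-finger parallel gripper is mounted at the origin on the work surface. World frame = base frame: x ahead of the robot, y to its left, z up, the work surface at z = 0. Lengths are in mm, angles in rad, forces in N, time in s.
With the tool pointing down it reaches from about 400 to 925 mm from the base axis. Payload 12.5 kg.
Tool frame: the origin (TCP) lies at the very end of the fingers, on their centre line; the grasp point (between the pads) lies 19 mm behind it; z points along the fingers, y is the line along which they close (so a half turn about z gives the same grasp; the last joint's range is limited). The gripper opens to 95 mm and grips with 3 to 60 N. Pads are 20 mm wide; open, the fingers measure 119 mm over their backs; the gripper's body (75 mm by 180 mm) begins 59 mm behind the grasp point.
Start: joints at [-1.254, 0.491, 1.559, -0, 1.092, -0.106], TCP at [256.471, -569.973, 214.661] pointing down, gripper open.
Joint ranges: [-3.1, 3.1], [-0.84, 2.19], [0.05, 2.79], [-1.13, 4.28], [0.06, 2.93], [-2.69, 2.69]. Speed limits (rad/s): [2.22, 2.22, 2.79, 3.14, 3.14, 3.14].

### API

Orientations are given as [roll, pitch, yaw] about the fixed x, y, z axes, in that order (R = Rz(yaw) Ry(pitch) Rx(roll)).
In Python, from cell import env, vision, sensors, job gives the robot as it stands (env), with the cameras (vision), the readings (sensors) and the job (job).
- The arm moves only by the shell command python3 steer.py 'ROWS'. ROWS is a JSON list of rows, 1 to 5 of them, each of 5 numbers: dx, dy, dz in mm, then a turn about the tool's z in rad, then the opening from 0.0 (shut) to 1.0 (fully open); each row is the pose to reach, as a shift and turn from the pose commanded when the command began, along the tool's axes at that moment; what a row does not reach only later rows make up. A row lasts 1/12 s, in which the tool goes at most 41.7 mm and 0.125 rad, less where a joint would pass 70% of its speed; a pose out of reach is approached as far as the arm can. The fingers move at their own pace and stop on an object; the grip force is fixed at half the most. Time passes only in rows, so rows that do not move let the fingers close. It prints the time, the measured TCP pose, the force, the opening and the grip force at its end.
- sensors.state(): the state, without advancing time (a new reading comes with each control period).
- vision.read_camera(name): name is "side" or "top" or "wrist"; returns (picture, depth): 400x640x3 uint8, red, green, blue; 400x640 float32, mm along the optical axis (not along the pixel's ray), 0 where there is no reading.
- vision.camera_info(name): a dict with "vertical_fov" (degrees; the focal length in pixels is half the picture's height over the tangent of half this angle, whatever the lens; pixels are square), "cx", "cy" (the principal point, pixels), "dist_coeffs" ([k1, k2, p1, p2, k3] as OpenCV has them; the pictures are not rectified), "origin" and "attitude" of the camera in the world. Camera axes: x right, y down, z forward; pixel columns grow to the right and rows downward; lengths in mm; the calibration is good to about 2 mm. A picture is of the moment at which its call begins: read the wrist's pose just before it. camera_info takes no time and is no camera call; for the wrist camera it gives the pose at the moment of the call.
- job.job_done(): hands the job in; it is judged then, once.
The state is a dict: "t": time; "joints": joint angles; "qvel": joint speeds; "tau": joint torques, N m; "eef_pos": TCP position; "tcp_rot": TCP orientation; "ft_force": force on the tool from outside, world axes, zero at the start; "moment": the same for the moment, N m; "opening": opening from 0.0 (shut) to 1.0 (fully open); "grip_force": force on a finger pad.
Only numpy, scipy, OpenCV 4.12 (cv2) and the standard library are available. Lean on these libraries where they do the work, as an engineer would, in place of code of your own. Each camera call takes 0.05 s, during which the arm holds its last target. There are 200 camera calls.

### The job

Slide the wooden bench pin back along the stand until it is fully home against the fence. Its red wing knob only sits loosely on the stud, thread not started: without lifting it off, turn it backwards (counter-clockwise from above) until you feel it drop with a click, then forwards (clockwise) until it comes up firm and clamps the pin, and let go. Do not disturb the wood block and the white spool beside the stand.

Things in the scene. Friction and masses are not known exactly. Their poses are not given: they have to be found in the camera images.
- stand: Grey steel bench-pin stand, fixed to the bench. Origin on the stud's axis at bench-top height, z up, +x towards its back fence. Base x -90 to +85, y +-62 mm; flat bed 30 mm above the bench. Fence: upright face at x = +70, top 52 mm above the bench. Two low guide rails, inner faces at y = +-34, x -20 to +70, tops 40 mm above the bench.
- pin: Reddish-brown wooden bench pin, loose on the bed between the rails, 170 (x) x 64 (y) x 16 mm, 130 g. Origin: centre of its underside. Rear end (x = +85) faces the fence; nose (x = -85) points to the robot's side and overhangs: two prongs (|y| 12 to 32 mm) with a V notch between. The stud passes through its long slot. It slides under about 1 N when pushed on the prongs' ends.
- home (a point): Point on the stand's bed (30 mm above the bench, x = -15 mm in the stand's frame; axes as the stand's) where the pin's origin lies when its rear end is on the fence. The pin starts 12 to 30 mm short of it.
- knob: Wing knob, 140 g, loose on the stud. Origin at the centre of its underside, on the axis, z up. Brass hub 43 mm across, 34 mm high; on it a red bar 54 mm long (knob's x), 22 mm wide (y), 28 mm high, top 62 mm above the origin. A rod in the stud keeps it centred within 1 mm. At the start it rests on top of the thread, underside 58 mm above the bench.
- bar (a point): Centre of the knob's red bar, 48 mm above the knob's origin, axes as the knob's: turn the knob here, fingers closing along y. The knob must be free to move down (bar held loosely between the fingers so that it can slide, or small turns each followed by a light downward press) or it cannot drop. From the start, turning forwards (clockwise) only meets a dead stop.
- entry (a point): Point on the stud's axis, 60 mm above the bench, at the hidden two-start thread (its clocking changes every time and cannot be seen). Turning the knob backwards by 0.6 to 2.0 rad from its start brings it to the thread's entry: it drops 8.5 mm by its own weight (underside then 49.5 mm above the bench), and a dead stop follows within 0.5 rad more.
- seat (a point): Point on the stud's axis, 46 mm above the bench, level with the pin's top. Turned forwards from the entry the knob sinks 3.5 mm per rad and rests on the pin after 1.0 to 1.6 rad; it turns easily for 0.5 to 0.9 rad more, begins to clamp, then comes up firm. Go on until the torque is 0.2 to 0.6 N m; over 1 N m may strip it. It can take two or three grasps. Friction holds it when released.

How it is judged (in metres and radians):
On the way, in this order (a step that is already met when the one before it is completed fails the run):
1. the pin is pushed fully home against the fence (x of pin in the frame of stand above -0.0175 m), for 0.1 s.
2. the knob has dropped into the thread's entry (the click) (z of knob in the frame of stand below 0.0525 m), for 0.1 s.
3. the knob is screwed down on the pin and clamps it (z of knob in the frame of stand below 0.0472 m and contact force between knob and pin above 6 N), for 0.2 s.
At the end, for the whole second after the job is handed in: The pin lies flat on the bed within 3 mm of home against the fence; the knob is upright, its underside on the pin (within 1.2 mm of 46 mm above the bench), pressing on it with at least 5 N; all at rest (z of knob in the frame of stand below 0.0472 m and contact force between knob and pin above 5 N and x of pin in the frame of stand above -0.018 m and z of pin in the frame of stand below 0.0315 m and angle between knob's own z axis and vertical below 0.06 rad and linear speed of each of knob, pin below 0.01 m/s); the robot touches nothing.
It fails at once if the knob is lifted off the stud (z of knob in the frame of stand above 0.07 m).
It fails at once if the wood block is knocked away (moved over 30 mm) (distance of block from where it was at the start of the episode above 0.03 m).
It fails at once if the spool is knocked away (moved over 30 mm) (distance of spool from where it was at the start of the episode above 0.03 m).
It also fails if it takes over 72 s, if anything falls off the work surface, if the arm or the gripper's body presses on something with over 40 N, if the wrist force passes 120 N, or if a joint passes its speed limit or range.

## Working session

There is one attempt and no reset: what is moved stays moved. The work goes in short steps, Python scripts to look and compute and a shell command to move; the robot and the scene stay as the last step left them, time stands still between calls to the robot, and variables do not carry over. Pictures are saved under pics/ and viewed, at most 10 in all, crops included, and the job is handed in when it is done.

```bash
ls; mkdir -p pics; python3 - <<'E'
from cell import env, vision, sensors, job
import cv2
for n in ("top","side"):
    p,d=vision.read_camera(n); cv2.imwrite(f"pics/{n}0.png",p[:,:,::-1]); print(n,vision.camera_info(n))
s=sensors.state(); print(s)
E
```

```text
cell.py
pics
steer.py
top {'vertical_fov': 49.72489042166274, 'cx': 316.112357257905, 'cy': 198.97993950762756, 'dist_coeffs': array([0.01573061, 0.        , 0.        , 0.        , 0.        ]), 'origin': array([528.59850999,  34.77905026, 721.34252744]), 'attitude': array([-2.97477283e+00, -7.37528810e-04, -1.57986331e+00])}
side {'vertical_fov': 54.31282322194105, 'cx': 317.44747072701153, 'cy': 204.7742413529257, 'dist_coeffs': array([-0.09467637,  0.        ,  0.        ,  0.        ,  0.        ]), 'origin': array([606.76574482, 567.89830445, 454.87598611]), 'attitude': array([-2.15712496,  0.01913859, -3.0994919 ])}
{'t': 0.1, 'joints': array([-1.25362158e+00,  4.91493178e-01,  1.55941798e+00,  1.47727267e-05,
        1.09170476e+00, -1.05589255e-01]), 'qvel': array([ 1.23325766e-03, -1.90604304e-03, -1.09221778e-03,  1.49742041e-05,
       -1.65273459e-04, -3.18361794e-04]), 'tau': array([ 2.86634808e-03, -6.13623118e+01, -2.58607739e+01,  6.94320747e-02,
        4.70336457e-02, -3.33154355e-05]), 'eef_pos': array([ 256.38450641, -569.74026295,  214.11382796]), 'tcp_rot': array([-3.14057647e+00, -1.20874271e-04,  4.22757124e-01]), 'ft_force': array([0.10146474, 0.13230935, 0.17267043]), 'moment': array([ 0.03049834, -0.00125993,  0.02179249]), 'grip_force': 0.0, 'opening': 1.0004108717799751}
```

View pics/top0.png

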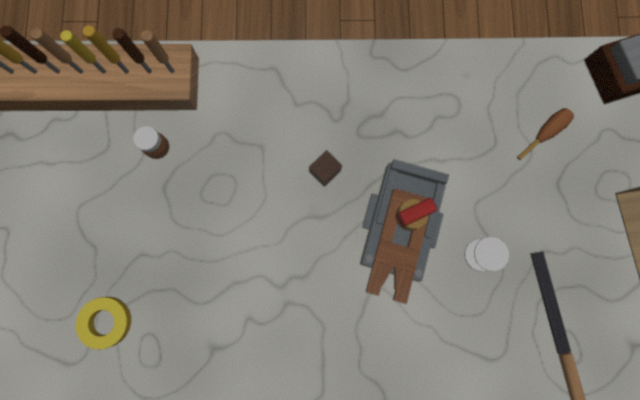

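View pics/side0.png

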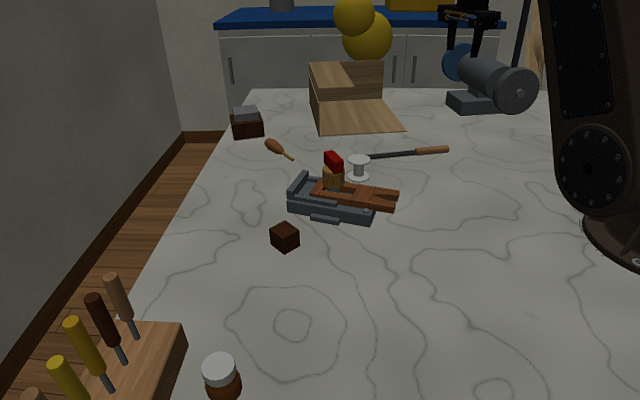

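The top view shows the stand around (405,215) with its fence at the upper edge. The red bar is at (417,212), the prong ends near (373,297) and (402,300), the block at (325,168) and the spool at (488,254). The side view agrees. Next I measure these.

```bash
cat > h.py <<'E'
import numpy as np, cv2
from scipy.spatial.transform import Rotation as R
from cell import env, vision, sensors, job
def ray(name,uv,ci=None):
    c=ci or vision.camera_info(name); f=200/np.tan(np.radians(c["vertical_fov"]/2))
    K=np.array([[f,0,c["cx"]],[0,f,c["cy"]],[0,0,1]])
    u=cv2.undistortPoints(np.float64(uv).reshape(-1,1,2),K,c["dist_coeffs"])[:,0]
    return c["origin"],np.c_[u,np.ones(len(u))]@R.from_euler("xyz",c["attitude"]).as_matrix().T
def onplane(name,uv,z,ci=None):
    o,d=ray(name,uv,ci); return o+d*((z-o[2])/d[:,2])[:,None]
def cam(name):
    ci=vision.camera_info(name); p,d=vision.read_camera(name); return p,d,ci
def big(m,k=1):
    c=sorted(cv2.findContours(m.astype(np.uint8),0,1)[0],key=cv2.contourArea)[::-1]; return c[:k]
def red(p):
    h=cv2.cvtColor(p,cv2.COLOR_RGB2HSV); return ((h[...,0]<6)|(h[...,0]>174))&(h[...,1]>190)&(h[...,2]>60)
E
python3 - <<'E'
from h import *
np.set_printoptions(precision=1,suppress=True)
p,d,ci=cam("top")
h=cv2.cvtColor(p,cv2.COLOR_RGB2HSV)
for uv in [(417,212),(408,222),(398,255),(380,285),(402,290),(372,240),(325,168),(415,172)]: print(uv,h[uv[1],uv[0]])
f=200/np.tan(np.radians(ci["vertical_fov"]/2))
def pts(m):  # depth points
    v,u=np.nonzero(m&(d>0)); o,r=ray("top",np.c_[u,v],ci); return np.c_[u,v],o+r*d[v,u][:,None]
roi=np.zeros(d.shape,bool); roi[150:310,350:460]=1
m=red(p)&roi; uv,P=pts(m); print("red",m.sum(),P[:,2].max(),np.percentile(P[:,2],[10,50,90]))
top=m.copy(); v,u=np.nonzero(roi)
uvA,PA=pts(roi); Z=np.zeros(d.shape); Z[uvA[:,1],uvA[:,0]]=PA[:,2]
t=m&(Z>112); uvt,Pt=pts(t); c=cv2.minAreaRect(np.float32(onplane("top",uvt,120,ci)[:,:2])); print("bar rect",c,Pt[:,:3].mean(0))
print(cv2.boxPoints(c))
pin=roi&(h[...,0]<14)&(h[...,1]>100)&(Z>38)&(Z<54)&~m
b=max(big(pin),key=cv2.contourArea); uvp=b[:,0]
Pp=onplane("top",uvp,46,ci); print("pin",Z[pin].mean(),cv2.minAreaRect(np.float32(Pp[:,:2])),"\n",cv2.boxPoints(cv2.minAreaRect(np.float32(Pp[:,:2]))))
st=roi&(Z>22); b=big(st)[0]; 
fen=roi&(Z>48)&(Z<58)&(h[...,1]<90); b=big(fen)[0]; Pf=onplane("top",b[:,0],52,ci); r=cv2.minAreaRect(np.float32(Pf[:,:2])); print("fence",r,"\n",cv2.boxPoints(r))
bed=roi&(Z>20)&(Z<58); r=cv2.minAreaRect(np.float32(PA[(PA[:,2]>24)&(PA[:,2]<36)][:,:2])); print("bed",r)
for n,uv,z in (("block",(325,165),25),("spool",(488,252),40)): print(n,onplane("top",[uv],z,ci),d[uv[1],uv[0]], (lambda o,r:o+r*d[uv[1],uv[0]])(*ray("top",[uv],ci)))
im=cv2.resize(p[150:310,340:520,::-1],None,fx=4,fy=3.75,interpolation=cv2.INTER_CUBIC); 
E
```

```text
(417, 212) [  1 170 132]
(408, 222) [  2 166 121]
(398, 255) [ 12 129 111]
(380, 285) [ 11 103 106]
(402, 290) [ 11 118 104]
(372, 240) [105  16  95]
(325, 168) [11 86 71]
(415, 172) [103  19  92]Traceback (most recent call last):
  File "<stdin>", line 10, in <module>
  File "<stdin>", line 8, in pts
  File "h.py", line 7, in ray
    u=cv2.undistortPoints(np.float64(uv).reshape(-1,1,2),K,c["dist_coeffs"])[:,0]
      ~~~~~~~~~~~~~~~~~~~^^^^^^^^^^^^^^^^^^^^^^^^^^^^^^^^^^^^^^^^^^^^^^^^^^^
cv2.error: OpenCV(4.12.0) /io/opencv/modules/calib3d/src/undistort.dispatch.cpp:347: error: (-215:Assertion failed) CV_IS_MAT(_src) && CV_IS_MAT(_dst) && (_src->rows == 1 || _src->cols == 1) && (_dst->rows == 1 || _dst->cols == 1) && _src->cols + _src->rows - 1 == _dst->rows + _dst->cols - 1 && (CV_MAT_TYPE(_src->type) == CV_32FC2 || CV_MAT_TYPE(_src->type) == CV_64FC2) && (CV_MAT_TYPE(_dst->type) == CV_32FC2 || CV_MAT_TYPE(_dst->type) == CV_64FC2) in function 'cvUndistortPointsInternal'
```

```bash
sed -i 's/>190)/>145)/' h.py
python3 - <<'E'
from h import *
np.set_printoptions(precision=1,suppress=True)
p,d,ci=cam("top")
h=cv2.cvtColor(p,cv2.COLOR_RGB2HSV)
def pts(m):
    v,u=np.nonzero(m&(d>0)); o,r=ray("top",np.c_[u,v],ci); return np.c_[u,v],o+r*d[v,u][:,None]
roi=np.zeros(d.shape,bool); roi[150:310,350:460]=1
m=red(p)&roi; uvA,PA=pts(roi); Z=np.zeros(d.shape); Z[uvA[:,1],uvA[:,0]]=PA[:,2]
print("red",m.sum(),np.percentile(Z[m],[10,50,90]))
rr=lambda mask,z:cv2.minAreaRect(np.float32(onplane("top",big(mask)[0][:,0],z,ci)[:,:2]))
def show(n,r): print(n,np.array(r[0]),np.array(r[1]),r[2]); print(cv2.boxPoints(r).round(1).tolist())
show("bar",rr(m&(Z>112),120))
pin=roi&(h[...,0]>7)&(h[...,0]<16)&(h[...,1]>80)&(Z>38)&(Z<54)
print(Z[pin].mean()); show("pin",rr(pin,46))
show("fence",rr(roi&(Z>47)&(Z<60)&(h[...,1]<60),52))
st=PA[(PA[:,2]>24)&(PA[:,2]<36)]; show("bed",cv2.minAreaRect(np.float32(st[:,:2])))
for n,uv in (("block",(325,165)),("spool",(490,252))): o,r=ray("top",[uv],ci); print(n,o+r*d[uv[1],uv[0]])
E
```

```text
red 504 [116.7 118.2 119.6]
bar [ 611.1 -108.8] [20.  52.1] 25.920095443725586
[[590.7000122070312, -89.80000305175781], [613.5, -136.60000610351562], [631.4000244140625, -127.9000015258789], [608.7000122070312, -81.0]]
44.38190784103523
pin [569.7 -96.2] [ 64.3 167.3] 73.09262084960938
[[480.29998779296875, -102.69999694824219], [640.4000244140625, -151.3000030517578], [659.0999755859375, -89.80000305175781], [499.0, -41.099998474121094]]
fence [ 685.9 -132. ] [91.5 15.6] 73.09886932373047
[[665.2000122070312, -173.5], [680.0999755859375, -178.0], [706.7000122070312, -90.5], [691.7000122070312, -85.9000015258789]]
bed [ 590.4 -103.9] [100.5 214.2] 73.13886260986328
[[473.29998779296875, -120.9000015258789], [678.2999877929688, -183.0], [707.4000244140625, -86.9000015258789], [502.3999938964844, -24.799999237060547]]
block [[699.8  18.2  37.3]]
spool [[ 556.6 -236.    45. ]]
```

Everything agrees with the given sizes: the stand yaw is about -0.295 with its origin at about (611.3,-109), the pin is about 27 mm short of home, and the bar lies at about -1.117. I'll move in front of the prongs with the fingers part-open so there is one finger per prong.

```bash
cat >> h.py <<'E'
def go(x,y,z,yaw=None):
    s=sensors.state(); p=s["eef_pos"]; M=R.from_euler("xyz",s["tcp_rot"]).as_matrix()
    w=s["tcp_rot"][2]; t=0 if yaw is None else -(yaw-w)
    print("t %.2f"%s["t"],"pos",p.round(1),"yaw %.3f j6 %.2f"%(w,s["joints"][5]),"delta",(M.T@(np.array([x,y,z])-p)).round(1),"turn %.3f"%t,"F",s["ft_force"].round(1),"M",s["moment"].round(2),"open %.3f grip %.1f"%(s["opening"],s["grip_force"]))
def st(x,y): c,s=np.cos(-.295),np.sin(-.295); return 611.3+c*x-s*y,-109+s*x+c*y
E
python3 steer.py '[[29,-27,0,0,0.36],[58,-54,0,0,0.36],[88,-82,0,0,0.36],[117,-109,0,0,0.36],[146,-136,0,0,0.36]]'
python3 steer.py '[[29,-27,0,0,0.36],[58,-54,0,0,0.36],[88,-82,0,0,0.36],[117,-109,0,0,0.36],[146,-136,0,0,0.36]]'
python3 steer.py '[[29,-27,0,0.12,0.36],[58,-54,10,0.24,0.36],[88,-82,25,0.36,0.36],[108,-101,40,0.48,0.36],[108,-101,60,0.6,0.36]]'
python3 -c "
from h import *
go(*st(-152,0),28,-.295)"
```

```text
t: 0.62
eef_pos: [334.0, -384.2, 214.6]
tcp_rot: [-3.142, 0.0, 0.422]
ft_force: [-0.1, -0.5, 0.6]
opening: 0.704
grip_force: 0.0
t: 1.03
eef_pos: [411.4, -200.2, 214.7]
tcp_rot: [3.141, -0.0, 0.423]
ft_force: [1.2, -0.2, 0.4]
opening: 0.38
grip_force: 0.0
t: 1.45
eef_pos: [470.0, -62.7, 155.3]
tcp_rot: [3.141, -0.004, -0.138]
ft_force: [1.3, -1.0, 0.0]
opening: 0.365
grip_force: 0.0
t 1.45 pos [470.  -62.7 155.3] yaw -0.138 j6 1.44 delta [ -4.2   2.6 127.3] turn 0.157 F [ 1.3 -1.   0. ] M [ 0.06  0.02 -0.05] open 0.365 grip 0.0
```

```bash
python3 steer.py '[[-4,2,40,0.118,0.36],[-4,2,80,0.118,0.36],[-4,2,115,0.118,0.36],[-4,2,127,0.118,0.36],[-4,2,127,0.118,0.36]]'
python3 -c "
from h import *
go(*st(-152,0),28,-.295)
p,d,ci=cam('top'); cv2.imwrite('pics/t1.png',cv2.resize(p[120:340,300:520,::-1],None,fx=2.7,fy=2.7))"
```

```text
t: 1.87
eef_pos: [462.6, -66.7, 24.9]
tcp_rot: [-3.142, 0.005, -0.253]
ft_force: [-0.4, -0.3, -0.2]
opening: 0.362
grip_force: 0.0
t 1.87 pos [462.6 -66.7  24.9] yaw -0.253 j6 1.54 delta [ 2.7 -2.7 -3.1] turn 0.042 F [-0.4 -0.3 -0.2] M [0.04 0.02 0.01] open 0.362 grip 0.0
```

View pics/t1.png

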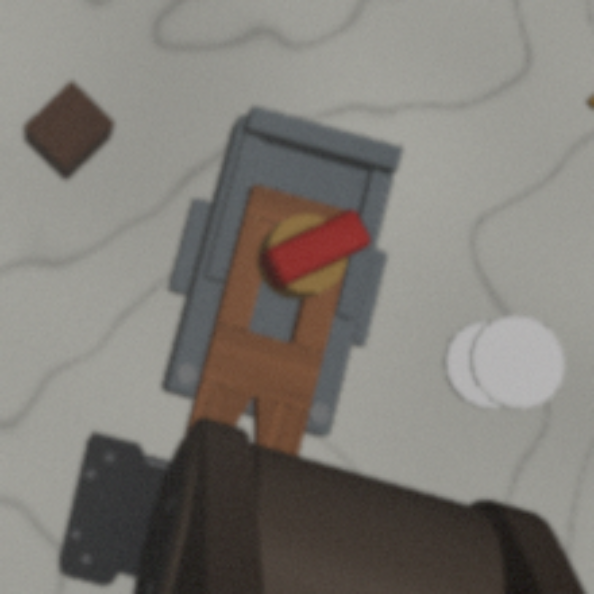

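The view shows the gripper's dark link near (200,500) just in front of the prongs, and the rest of the scene undisturbed. Now I push forward gently.

```bash
python3 steer.py '[[5,-3,-5,0.03,0.36],[12,-3,-5,0.03,0.36],[19,-3,-5,0.03,0.36],[25,-3,-5,0.03,0.36],[30,-3,-5,0.03,0.36]]'
python3 steer.py '[[3,0,0,0,0.36],[6,0,0,0,0.36],[9,0,0,0,0.36],[9,0,0,0,0.36]]'
python3 -c "
from h import *
go(*st(-110,0),30,-.295)"
```

```text
t: 2.33
eef_pos: [494.6, -72.1, 33.2]
tcp_rot: [3.142, -0.001, -0.283]
ft_force: [-2.1, 0.5, 2.0]
opening: 0.362
grip_force: 1.0
t: 2.67
eef_pos: [503.0, -74.5, 32.6]
tcp_rot: [3.142, -0.001, -0.283]
ft_force: [-0.1, -0.0, -0.8]
opening: 0.356
grip_force: 0.0
t 2.67 pos [503.  -74.5  32.6] yaw -0.283 j6 1.58 delta [3.6 1.6 2.6] turn 0.012 F [-0.1 -0.  -0.8] M [ 0.09 -0.02 -0.02] open 0.356 grip 0.0
```

```bash

python3 steer.py '[[1,0,0,0,0.36],[2,0,0,0,0.36],[3,0,0,0,0.36],[3,0,0,0,0.36]]'
python3 steer.py '[[1,0,0,0,0.36],[1.5,0,0,0,0.36],[2,0,0,0,0.36],[2,0,0,0,0.36]]'
python3 -c "
from h import *
go(*st(-110,0),30,-.295)
p,d,ci=cam('top'); cv2.imwrite('pics/t2.png',cv2.resize(p[120:340,300:520,::-1],None,fx=2.7,fy=2.7))"
```

```text
t: 3.0
eef_pos: [505.5, -75.2, 32.6]
tcp_rot: [3.142, -0.0, -0.283]
ft_force: [-1.2, -0.1, 0.5]
opening: 0.361
grip_force: 0.1
t: 3.33
eef_pos: [506.5, -75.4, 32.6]
tcp_rot: [3.141, 0.002, -0.283]
ft_force: [-5.0, 0.7, 2.7]
opening: 0.358
grip_force: 2.4
t 3.33 pos [506.5 -75.4  32.6] yaw -0.283 j6 1.58 delta [0.  1.6 2.6] turn 0.012 F [-5.   0.7  2.7] M [ 0.22  0.89 -0.06] open 0.358 grip 2.4
```

View pics/t2.png

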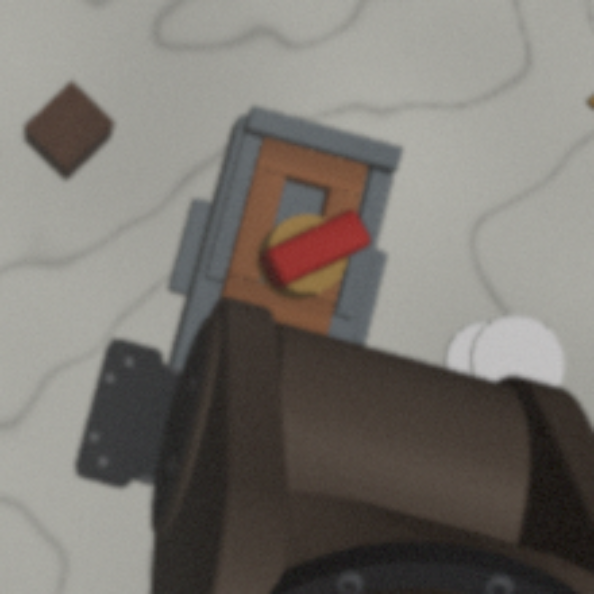

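The pin's rear edge now meets the fence at about (325,150), and the force has risen with the face where it was predicted. I'll press once more, then back off, rise and turn towards the knob grasp.

```bash

python3 steer.py '[[1,0,0,0,0.36],[2,0,0,0,0.36],[2,0,0,0,0.36]]'
python3 steer.py '[[-15,0,0,0,0.36],[-30,0,0,0,0.4],[-30,0,-40,0,0.45],[-30,0,-80,0,0.5],[-30,0,-120,0,0.5]]'
python3 steer.py '[[0,0,0,-0.12,0.5],[0,0,0,-0.24,0.5],[0,0,0,-0.36,0.5],[0,0,0,-0.48,0.5],[0,0,0,-0.6,0.5]]'
python3 steer.py '[[0,0,0,-0.12,0.5],[0,0,0,-0.24,0.5],[0,0,0,-0.36,0.5],[0,0,0,-0.48,0.5],[0,0,0,-0.6,0.5]]'
python3 steer.py '[[0,0,0,-0.12,0.5],[0,0,0,-0.24,0.5],[0,0,0,-0.36,0.5],[0,0,0,-0.48,0.5],[0,0,0,-0.6,0.5]]'
python3 steer.py '[[0,0,0,-0.12,0.5],[0,0,0,-0.24,0.5],[0,0,0,-0.36,0.5],[0,0,0,-0.48,0.5],[0,0,0,-0.49,0.5]]'
python3 steer.py '[[0,0,0,0,0.5]]'
python3 - <<'E'
from h import *
np.set_printoptions(precision=1,suppress=True)
p,d,ci=cam("top"); m=red(p); m[:150]=0;m[310:]=0;m[:,:350]=0;m[:,460:]=0
uv=np.argwhere(m)[:,::-1]; o,r=ray("top",uv,ci); P=o+r*d[m][:,None]; k=P[:,2]>112
b=big(m&(lambda a:(a.__setitem__(tuple(uv[k].T[::-1]),True),a)[1])(np.zeros(m.shape,bool)))[0]
q=cv2.minAreaRect(np.float32(onplane("top",b[:,0],120,ci)[:,:2])); print(q)
h=cv2.cvtColor(p,cv2.COLOR_RGB2HSV)
v,u=np.mgrid[150:310,350:460]; uv=np.c_[u.ravel(),v.ravel()]; o,r=ray("top",uv,ci); P=o+r*d[uv[:,1],uv[:,0]][:,None]; hh=h[uv[:,1],uv[:,0]]
k=(hh[:,0]>7)&(hh[:,0]<16)&(hh[:,1]>80)&(P[:,2]>38)&(P[:,2]<54); q=cv2.minAreaRect(np.float32(onplane("top",uv[k],46,ci)[:,:2])); print("pin",q)
go(611.3,-109,150,2.025)
E
```

```text
t: 3.63
eef_pos: [506.5, -75.5, 32.5]
tcp_rot: [3.141, 0.006, -0.283]
ft_force: [-12.6, 2.3, 10.6]
opening: 0.36
grip_force: 6.7
t: 4.05
eef_pos: [480.2, -67.8, 154.0]
tcp_rot: [3.141, 0.0, -0.283]
ft_force: [0.6, -0.3, -0.4]
opening: 0.487
grip_force: 0.0
t: 4.47
eef_pos: [480.8, -68.0, 152.9]
tcp_rot: [3.141, -0.001, 0.323]
ft_force: [0.6, 0.1, 0.3]
opening: 0.504
grip_force: 0.0
t: 4.88
eef_pos: [480.8, -68.0, 152.8]
tcp_rot: [3.14, -0.0, 0.923]
ft_force: [0.3, -0.2, -0.0]
opening: 0.499
grip_force: 0.0
t: 5.3
eef_pos: [480.8, -68.0, 152.8]
tcp_rot: [3.14, 0.0, 1.523]
ft_force: [0.3, 1.2, -0.8]
opening: 0.499
grip_force: 0.0
t: 5.72
eef_pos: [480.7, -67.9, 152.8]
tcp_rot: [3.141, 0.001, 2.013]
ft_force: [0.4, -0.2, 0.1]
opening: 0.499
grip_force: 0.0
t: 5.8
eef_pos: [480.6, -67.9, 152.7]
tcp_rot: [3.141, 0.001, 2.004]
ft_force: [0.5, 0.2, -0.4]
opening: 0.499
grip_force: 0.0
((611.0098876953125, -108.69049072265625), (19.959449768066406, 51.632076263427734), 25.92110824584961)
pin ((598.27490234375, -104.14183044433594), (64.31642150878906, 168.43414306640625), 73.62844848632812)
t 5.85 pos [480.5 -67.9 152.7] yaw 2.003 j6 -0.71 delta [-92.1 101.5   2.8] turn -0.022 F [ 1.  -0.7  0.7] M [-0.  -0.1  0. ] open 0.501 grip 0.0
```

Pin home (it moved 29.6 mm and the residuals are small). I'll go over the knob and descend around the bar.

```bash

python3 steer.py '[[-27,29,0,-0.02,0.45],[-54,59,0,-0.02,0.45],[-80,88,0,-0.02,0.45],[-92,101,0,-0.02,0.45],[-92,101,0,-0.02,0.45]]'
python3 -c "
from h import *
go(611.1,-108.9,95,2.023)
p,d,ci=cam('wrist'); cv2.imwrite('pics/w1.png',p[:,:,::-1])
"
```

```text
t: 6.27
eef_pos: [613.8, -109.8, 152.0]
tcp_rot: [3.14, 0.001, 2.023]
ft_force: [-0.2, 0.4, -0.9]
opening: 0.454
grip_force: 0.0
t 6.27 pos [ 613.8 -109.8  152. ] yaw 2.023 j6 -0.73 delta [ 2.  -2.1 57. ] turn -0.000 F [-0.2  0.4 -0.9] M [ 0.03 -0.14 -0.02] open 0.454 grip 0.0
```

View pics/w1.png

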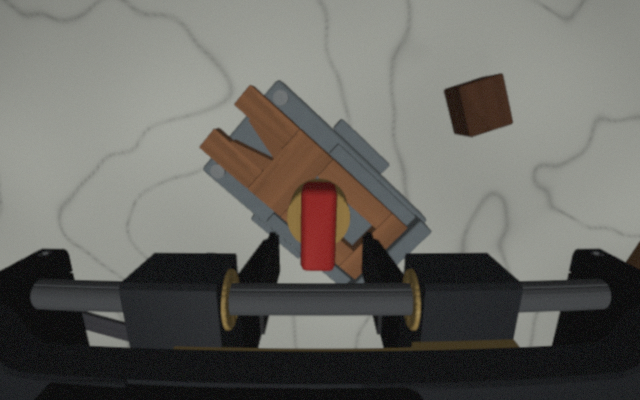

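The bar is centred between the fingers (x about 318, against a midline of about 321) and aligned with them. I'll descend and close loosely.

```bash

python3 steer.py '[[1,-1,20,0,0.45],[1,-1,40,0,0.4],[1,-1,52,0,0.35],[1,-1,56,0,0.3],[1,-1,56,0,0.27]]'
python3 steer.py '[[0,0,0,0,0.25],[0,0,0,0,0.25],[0,0,0,0,0.25]]'
python3 -c "
from h import *
go(611.1,-108.9,95,2.023)
"
```

```text
t: 6.73
eef_pos: [608.7, -107.9, 96.0]
tcp_rot: [-3.14, -0.001, 2.026]
ft_force: [-0.0, -0.0, -0.0]
opening: 0.294
grip_force: 0.0
t: 6.98
eef_pos: [609.7, -108.2, 97.6]
tcp_rot: [3.141, 0.001, 2.027]
ft_force: [-0.4, -0.1, -0.3]
opening: 0.251
grip_force: 0.0
t 6.98 pos [ 609.7 -108.2   97.6] yaw 2.027 j6 -0.74 delta [-1.2  0.9  2.6] turn 0.004 F [-0.4 -0.1 -0.3] M [ 0.02 -0.12 -0.01] open 0.251 grip 0.0
```

```bash

python3 steer.py '[[-1,1,2,-0.1,0.25],[-1,1,2,-0.2,0.25],[-1,1,2,-0.3,0.25],[-1,1,2,-0.4,0.25],[-1,1,2,-0.5,0.25]]'
python3 -c "
from h import *
go(611.1,-108.9,95)
p,d,ci=cam('side'); m=red(p); m[:140]=0;m[215:]=0;m[:,:290]=0;m[:,380:]=0
u=np.argwhere(m)[:,::-1]; print(len(u),u.min(0),u.max(0),u.mean(0))
p,d,ci=cam('wrist'); cv2.imwrite('pics/w2.png',p[:,:,::-1]); m=red(p);u=np.argwhere(m)[:,::-1]; print('w',len(u),u.min(0),u.max(0),np.median(d[m]))
p,d,ci=cam('side');cv2.imwrite('pics/s2.png',cv2.resize(p[100:250,240:440,::-1],None,fx=4,fy=4))
"
```

```text
t: 7.4
eef_pos: [611.0, -108.6, 95.4]
tcp_rot: [3.141, 0.001, 2.532]
ft_force: [-0.6, 0.1, -0.5]
opening: 0.248
grip_force: 1.2
t 7.40 pos [ 611.  -108.6   95.4] yaw 2.532 j6 -1.24 delta [-0.2 -0.2  0.4] turn 0.000 F [-0.6  0.1 -0.5] M [ 0.07 -0.13  0.01] open 0.248 grip 1.2
72 [320 153] [345 162] [337.13888889 157.72222222]
w 3663 [296 209] [347 326] 157.68063
```

View pics/s2.png

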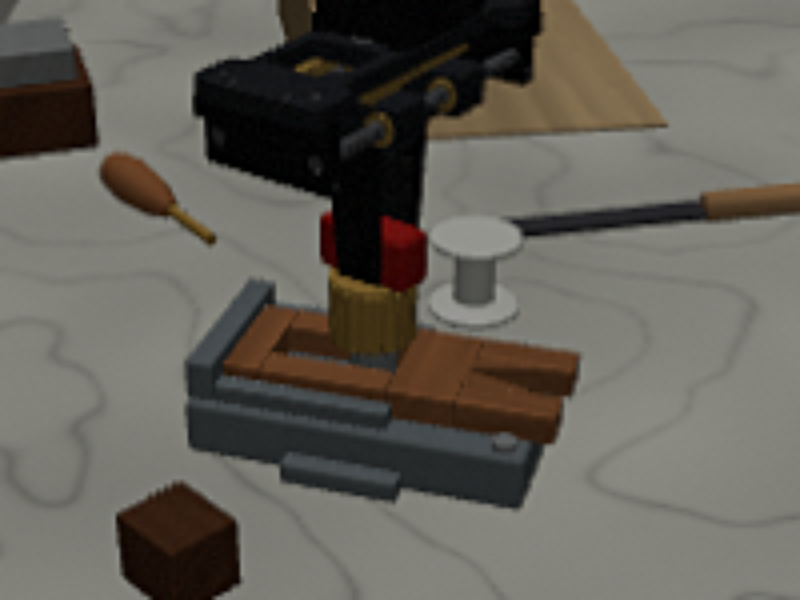

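The pin is flat against the fence, and the knob has turned with the fingers without dropping yet. The wrist depth to the bar top (157.7 mm) serves as the drop signal. I'll continue backwards.

```bash
cat >> h.py <<'E'
def kz():
    p,d,ci=cam("wrist"); m=red(p); o=ci["origin"]; uv=np.argwhere(m)[:,::-1]; o,r=ray("wrist",uv,ci); P=o+r*d[m][:,None]; k=(abs(P[:,0]-611)<30)&(abs(P[:,1]+109)<30)
    top=np.percentile(P[k,2],85); q=P[k&(P[:,2]>top-4)]; c=cv2.minAreaRect(np.float32(q[:,:2]))
    print("knob z %.1f"%(top-62),"rect",np.round(c[0],1),np.round(c[1],1),"%.1f"%c[2])
E
python3 -c "
from h import *
kz()"
python3 steer.py '[[0,0,0,-0.1,0.25],[0,0,0,-0.2,0.25],[0,0,0,-0.25,0.25]]'
python3 -c "
from h import *
kz(); go(611.1,-108.9,95)"
python3 steer.py '[[0,0,0,-0.1,0.25],[0,0,0,-0.2,0.25],[0,0,0,-0.25,0.25]]'
python3 -c "
from h import *
kz(); go(611.1,-108.9,95)"
```

```text
knob z 57.4 rect [ 610.5 -108.5] [21.7 60. ] 50.9
t: 7.85
eef_pos: [610.7, -108.7, 94.9]
tcp_rot: [-3.141, 0.0, 2.779]
ft_force: [-0.4, -1.7, 0.9]
opening: 0.245
grip_force: 1.0
knob z 57.3 rect [ 610.1 -108.7] [21.6 59.2] 64.2
t 7.90 pos [ 610.7 -108.7   94.9] yaw 2.780 j6 -1.49 delta [-0.4 -0.  -0.1] turn 0.000 F [-0.7 -1.3 -0.1] M [-0.08 -0.03  0.  ] open 0.250 grip 0.4
t: 8.15
eef_pos: [610.9, -109.0, 95.0]
tcp_rot: [-3.141, 0.001, 3.028]
ft_force: [-0.5, -3.1, 2.7]
opening: 0.247
grip_force: 2.5
knob z 57.4 rect [ 610.3 -109. ] [21.6 59.3] 79.1
t 8.20 pos [ 610.9 -109.    95. ] yaw 3.029 j6 -1.74 delta [-0.2  0.1  0. ] turn 0.000 F [-1.3 -1.7  1.6] M [-0.33 -0.08 -0.03] open 0.252 grip 1.2
```

The knob has turned 0.93 rad with no drop yet. I'll carry on, holding slightly looser.

```bash

python3 steer.py '[[0,0,0,-0.1,0.26],[0,0,0,-0.2,0.26],[0,0,0,-0.2,0.27]]'
python3 -c "
from h import *
kz(); go(611.1,-108.9,95)"
python3 steer.py '[[0,0,0,-0.1,0.26],[0,0,0,-0.2,0.26],[0,0,0,-0.2,0.27]]'
python3 -c "
from h import *
kz(); go(611.1,-108.9,95)"
```

```text
t: 8.45
eef_pos: [610.7, -108.6, 94.7]
tcp_rot: [-3.141, 0.0, -3.056]
ft_force: [0.1, -1.0, -0.1]
opening: 0.266
grip_force: 0.4
knob z 55.1 rect [ 609.5 -110.1] [57.5 21.3] 5.9
t 8.50 pos [ 610.8 -108.6   94.7] yaw -3.062 j6 -1.93 delta [-0.3 -0.3 -0.3] turn 0.000 F [ 0.3 -0.9 -1.5] M [-0.11 -0.21 -0.  ] open 0.270 grip 0.4
t: 8.75
eef_pos: [610.7, -108.7, 94.6]
tcp_rot: [-3.141, -0.0, -2.858]
ft_force: [0.8, -0.3, -1.0]
opening: 0.265
grip_force: 0.5
knob z 54.0 rect [ 609.5 -110.5] [58.2 21.3] 16.7
t 8.80 pos [ 610.8 -108.6   94.6] yaw -2.863 j6 -2.13 delta [-0.2 -0.4 -0.4] turn 0.000 F [ 1.  -2.  -1.2] M [-0.04 -0.06 -0.01] open 0.269 grip 0.5
```

The knob reads 54 mm, so it seems to be hung up between the fingers. I'll loosen and look.

```bash

python3 steer.py '[[0,0,0,0,0.32],[0,0,0,0,0.32],[0,0,0,0,0.32]]'
python3 -c "
from h import *
kz(); go(611.1,-108.9,95)
p,d,ci=cam('side');cv2.imwrite('pics/s3.png',cv2.resize(p[100:250,240:440,::-1],None,fx=4,fy=4))"
```

```text
t: 9.05
eef_pos: [610.8, -108.4, 94.7]
tcp_rot: [3.142, 0.0, -2.859]
ft_force: [-0.2, 0.2, 0.7]
opening: 0.318
grip_force: 0.0
knob z 48.9 rect [ 601.1 -113.3] [39.5 20.9] 16.5
t 9.10 pos [ 610.8 -108.4   94.7] yaw -2.859 j6 -2.14 delta [-0.2 -0.5 -0.3] turn 0.000 F [0.7 0.1 0.5] M [ 0.11 -0.12  0.01] open 0.321 grip 0.0
```

View pics/s3.png

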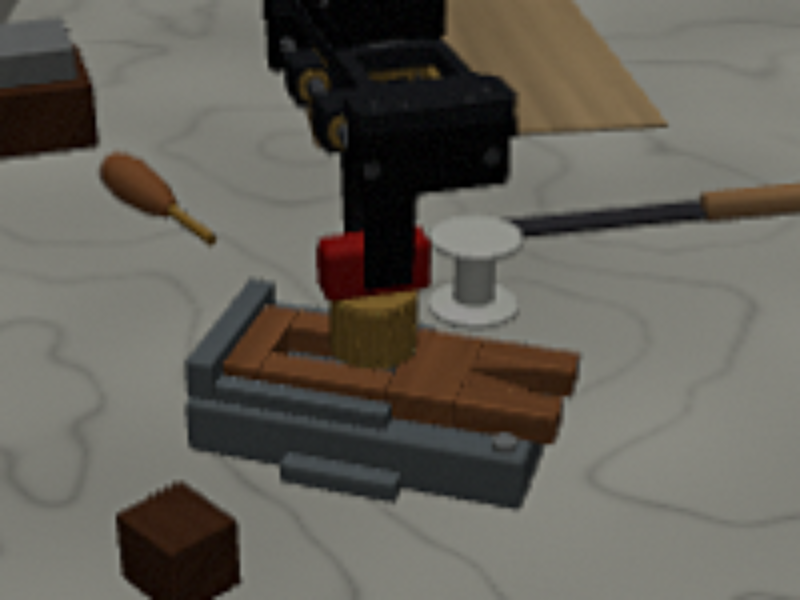

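The knob has dropped: its underside reads about 49 mm and the hub sits visibly lower. I'll lower the fingers slightly, narrow them loosely, and turn forwards.

```bash

python3 steer.py '[[0,0,3,0,0.3],[0,0,7,0,0.26],[0,0,7,0.05,0.26],[0,0,7,0.17,0.26],[0,0,7,0.29,0.26]]'
python3 steer.py '[[0,0,0,0.12,0.26],[0,0,0,0.24,0.26],[0,0,0,0.36,0.26],[0,0,0,0.48,0.26],[0,0,0,0.5,0.26]]'
python3 -c "
from h import *
kz(); go(611.1,-108.9,87)"
python3 steer.py '[[0,0,0,0.12,0.26],[0,0,0,0.24,0.26],[0,0,0,0.36,0.26],[0,0,0,0.48,0.26],[0,0,0,0.5,0.26]]'
python3 -c "
from h import *
kz(); go(611.1,-108.9,87)"
```

```text
t: 9.57
eef_pos: [610.8, -108.7, 87.2]
tcp_rot: [-3.141, -0.0, 3.131]
ft_force: [0.4, 0.7, 0.2]
opening: 0.257
grip_force: 0.4
t: 9.98
eef_pos: [610.6, -108.5, 87.2]
tcp_rot: [-3.141, -0.0, 2.631]
ft_force: [0.9, -0.2, -0.0]
opening: 0.261
grip_force: 0.0
knob z 47.7 rect [ 610.  -108.9] [21.5 59.1] 66.7
t 10.03 pos [ 610.6 -108.5   87.3] yaw 2.635 j6 -1.35 delta [-0.6 -0.1  0.3] turn 0.000 F [-0.6 -1.1 -0. ] M [ 0.01 -0.13  0.01] open 0.259 grip 0.0
t: 10.45
eef_pos: [610.7, -108.5, 87.4]
tcp_rot: [-3.141, -0.0, 2.135]
ft_force: [-0.3, 0.0, 0.3]
opening: 0.261
grip_force: 0.0
knob z 46.2 rect [ 610.8 -108.6] [21.6 60.8] 39.3
t 10.50 pos [ 610.7 -108.5   87.4] yaw 2.139 j6 -0.85 delta [-0.5  0.1  0.4] turn 0.000 F [-0.7  0.4  0.2] M [ 0.01 -0.19  0.02] open 0.259 grip 0.0
```

```bash

python3 steer.py '[[0,0,0,0.12,0.26],[0,0,0,0.24,0.26],[0,0,0,0.36,0.26],[0,0,0,0.4,0.26]]'
python3 -c "
from h import *
kz(); go(611.1,-108.9,87)"
python3 steer.py '[[0,0,0,0.1,0.26],[0,0,0,0.2,0.26],[0,0,0,0.25,0.26],[0,0,0,0.25,0.26]]'
python3 -c "
from h import *
kz(); go(611.1,-108.9,87)"
python3 steer.py '[[0,0,0,0.1,0.26],[0,0,0,0.15,0.26],[0,0,0,0.15,0.26]]'
python3 -c "
from h import *
go(611.1,-108.9,87)"
```

```text
t: 10.83
eef_pos: [610.9, -108.3, 87.6]
tcp_rot: [3.141, -0.0, 1.736]
ft_force: [1.2, 1.4, 0.0]
opening: 0.259
grip_force: 1.6
knob z 45.7 rect [ 611.  -108.1] [21.5 59.5] 18.3
t 10.88 pos [ 610.9 -108.3   87.6] yaw 1.737 j6 -0.45 delta [-0.6  0.1  0.6] turn 0.000 F [1.5 1.7 1.5] M [ 0.28 -0.32 -0.03] open 0.259 grip 0.9
t: 11.22
eef_pos: [611.4, -108.1, 87.6]
tcp_rot: [3.14, -0.0, 1.49]
ft_force: [3.9, 2.9, -1.1]
opening: 0.262
grip_force: 2.1
knob z 45.6 rect [ 612.  -110.7] [21.4 53. ] 4.3
t 11.27 pos [ 611.4 -108.2   87.6] yaw 1.493 j6 -0.20 delta [-0.8 -0.3  0.6] turn 0.000 F [ 3.3  3.8 -1.7] M [ 0.56 -0.8   0.08] open 0.261 grip 2.0
t: 11.52
eef_pos: [611.6, -108.3, 87.7]
tcp_rot: [3.14, -0.0, 1.34]
ft_force: [4.6, 2.3, -1.9]
opening: 0.258
grip_force: 2.1
t 11.52 pos [ 611.6 -108.3   87.7] yaw 1.340 j6 -0.05 delta [-0.7 -0.4  0.7] turn 0.000 F [ 4.6  2.3 -1.9] M [ 0.28 -0.8   0.08] open 0.258 grip 2.1
```

```bash

python3 steer.py '[[0,0,0,0.1,0.26],[0,0,0,0.15,0.26],[0,0,0,0.15,0.26]]'
python3 -c "
from h import *
go(611.1,-108.9,87)"
python3 steer.py '[[0,0,0,0.1,0.26],[0,0,0,0.15,0.26],[0,0,0,0.15,0.26]]'
python3 -c "
from h import *
kz();go(611.1,-108.9,87)"
```

```text
t: 11.77
eef_pos: [612.2, -108.5, 87.8]
tcp_rot: [3.138, -0.001, 1.19]
ft_force: [7.3, 0.6, -1.9]
opening: 0.256
grip_force: 3.0
t 11.77 pos [ 612.2 -108.5   87.8] yaw 1.190 j6 0.10 delta [-0.8 -0.9  0.8] turn 0.000 F [ 7.3  0.6 -1.9] M [ 0.2  -1.22  0.13] open 0.256 grip 3.0
t: 12.02
eef_pos: [612.5, -108.5, 87.9]
tcp_rot: [3.138, -0.001, 1.041]
ft_force: [8.0, 3.1, -2.8]
opening: 0.261
grip_force: 13.2
knob z 45.7 rect [ 613.2 -107.9] [59.2 21.6] 70.1
t 12.07 pos [ 612.5 -108.6   87.9] yaw 1.044 j6 0.25 delta [-1.  -1.   0.9] turn 0.000 F [ 9.1  2.5 -2.9] M [ 0.26 -1.63  0.39] open 0.264 grip 12.6
```

```bash

python3 steer.py '[[0,0,0,0.03,0.26],[0,0,0,0.03,0.26],[0,0,0,0.03,0.26]]'
python3 -c "
from h import *
kz();go(611.1,-108.9,87)"
```

```text
t: 12.32
eef_pos: [612.5, -108.5, 87.8]
tcp_rot: [3.138, -0.001, 1.015]
ft_force: [8.6, 2.2, -3.1]
opening: 0.259
grip_force: 16.6
knob z 45.7 rect [ 613.2 -108.1] [58.8 21.6] 69.2
t 12.37 pos [ 612.5 -108.5   87.9] yaw 1.015 j6 0.27 delta [-1.  -1.   0.8] turn 0.000 F [ 8.5  2.3 -3.2] M [ 0.37 -1.61  0.6 ] open 0.261 grip 16.6
```

The torque is 0.6 N m, so it is firm. I'll open, rise and verify.

```bash

python3 steer.py '[[0,0,0,0,0.35],[0,0,0,0,0.45],[0,0,0,0,0.45],[0,0,0,0,0.45]]'
python3 -c "
from h import *
kz();go(611.1,-108.9,87)"
python3 steer.py '[[0,0,-20,0,0.45],[0,0,-60,0,0.45],[0,0,-100,0,0.45],[0,0,-100,0,0.45]]'
python3 - <<'E'
from h import *
kz();go(611.1,-108.9,87)
p,d,ci=cam('side');cv2.imwrite('pics/s4.png',cv2.resize(p[100:250,240:440,::-1],None,fx=4,fy=4))
E
```

```text
t: 12.7
eef_pos: [610.5, -108.6, 87.5]
tcp_rot: [-3.141, 0.0, 1.009]
ft_force: [-0.2, 0.3, 0.3]
opening: 0.438
grip_force: 0.0
knob z 45.6 rect [ 613.6 -108.6] [56.9 21.2] 71.2
t 12.75 pos [ 610.5 -108.6   87.5] yaw 1.009 j6 0.28 delta [0.1 0.7 0.5] turn 0.000 F [ 0.4  1.1 -0.2] M [-0.07 -0.04  0.02] open 0.443 grip 0.0
t: 13.08
eef_pos: [613.2, -109.3, 194.9]
tcp_rot: [3.132, -0.003, 1.008]
ft_force: [0.1, -0.7, -0.2]
opening: 0.448
grip_force: 0.0
knob z 45.6 rect [ 612.6 -110.5] [52.5 21.2] 70.8
t 13.13 pos [ 612.1 -109.   191.6] yaw 1.008 j6 0.28 delta [ -0.6  -1.6 104.5] turn 0.000 F [ 0.5  0.1 -0.4] M [-0.04 -0.03 -0.05] open 0.448 grip 0.0
```

View pics/s4.png

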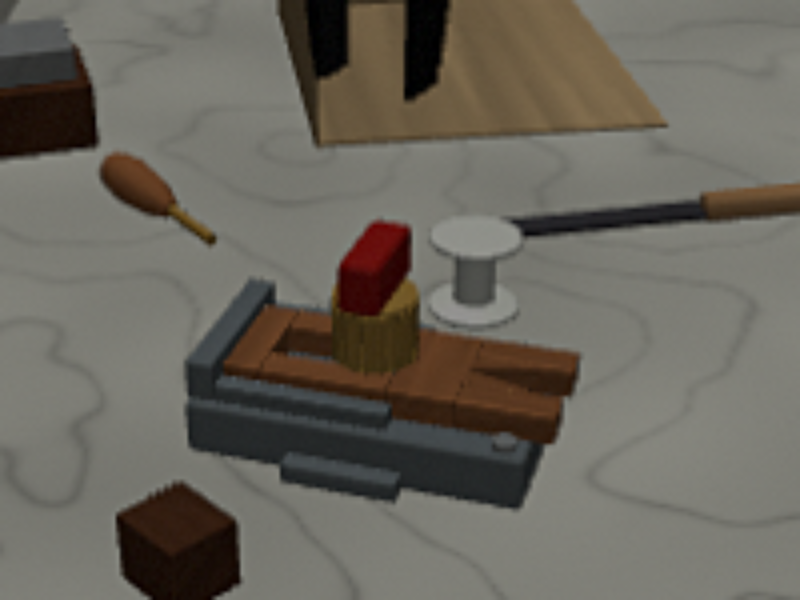

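The knob sits on the pin, the pin is against the fence, the block and spool are unmoved and the fingers are clear. Handing in.

```bash
python3 -c "
from cell import env, vision, sensors, job
print(job.job_done())"
```

```text
the job is handed in; nothing more can be done
None
```

The job is handed in (no verdict was returned): the pin is home against the fence, the knob clicked into the thread and was turned down to about 0.6 N m, the top of the target range, the gripper is clear, and the block and spool look unmoved.

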